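Mesh the change gear on the lapping drive and lock it

ROBOT

A 6-joint arm with a two-finger parallel gripper is mounted at the origin on the work surface. World frame = base frame: x ahead of the robot, y to its left, z up, the work surface at z = 0. Lengths are in m, angles in rad, forces in N, time in s.
With the tool pointing down it reaches from about 0.275 to 0.725 m from the base axis. Payload 15.9 kg.
Tool frame: the origin (TCP) lies at the very end of the fingers, on their centre line; the grasp point (between the pads) lies 19 mm behind it (r.grip_depth is the distance from the TCP to the grasp point, in m); y points along the fingers, x is the direction in which the jaws open and shut, and the axes are right-handed (so a half turn about y gives the same grasp; the last joint's range is limited). The gripper opens to 85 mm and grips with 20 to 120 N. Pads are 22 mm wide; open, the fingers measure 114 mm over their backs; the gripper's body (76 mm by 85 mm) begins 54 mm behind the grasp point. The pads swing forward as they close: fully open they stand 13 mm farther back than shut.
Start: joints at [-1.304, 0.213, -0.034, 1.323, 0, 1.571], TCP at [0.132, -0.482, 0.231] pointing down, gripper open.
Joint ranges: [-2.98, 2.98], [-0.74, 1.72], [-1.14, 1.35], [-2.1, 2.04], [-1.57, 1.44], [-3.14, 3.14]. Speed limits (rad/s): [1.89, 1.89, 2.39, 2.57, 3.14, 3.14].

INTERFACE

Orientations are given as a 3x3 rotation matrix whose columns are the frame's x, y, z axes.
In Python, from rig import sensors, imaging, ticket, r gives the robot as it stands.
- The arm moves only by the tool arm_command, never from a script. Its argument "targets" is a list of rows, each a list of 5 numbers: the shift along the tool's x, y, z in mm, then the turn about the tool's y in rad, then the finger opening in mm, from 0 to 85.4. A call has 1 to 5 rows; each row shifts and turns the commanded pose from where the row before left it, along the tool's axes as they then stand; what a row does not reach is not made up. A row lasts 1/10 s, in which the tool goes at most 50 mm and 8.59 degrees, less where a joint would pass 70% of its speed; a pose out of reach is approached as far as the arm can. A call is refused whole if a number of a shift passes 50 or a number of a turn 0.15, either way. A call with a gripper value outside its range is refused whole. The fingers move at their own pace and stop on an object; "force" is the grip in N (left out, the last holds). Time passes only in rows, so rows that do not move let the fingers close. It gives the time, the measured TCP pose, the force and the opening at its end, in the units of the state.
- sensors.get_state(): the state, without advancing time (a new reading comes with each control period).
- imaging.snapshot(name): name is "side" or "top"; returns a dict with "color" (384x512x3 uint8, red, green, blue), "fx", "fy", "cx", "cy" (pixels), "T" (4x4, takes a point from camera to world coordinates). Camera axes: x right, y down, z forward; pixel columns grow to the right and rows downward; lengths in m; the calibration is good to about 2 mm. A picture is of the moment at which its call begins. There is no depth.
- ticket.hand_in(): hands the job in, once; it reports no verdict.
The state is a dict: "time": time; "joint_pos": joint angles; "joint_velocities": joint speeds; "effort": joint torques, N m; "ee_pos": TCP position; "tcp_rot": TCP orientation; "wrist_force": force on the tool from outside, world axes, zero at the start; "torque": the same for the moment, N m; "width": finger opening in m.
Only numpy, scipy, OpenCV 4.12 (cv2) and the standard library are available. Lean on these libraries where they do the work, as an engineer would, in place of code of your own. Each camera call takes 0.05 s, during which the arm holds its last target. There are 200 camera calls.

TASK

Take the larger of the two loose spur gears and lower it onto the stub shaft of the drive plate, rocking it a little if needed, until its teeth mesh with the fixed gear and it sits fully home on the plate; do not drop it. Then swing the keeper bar by its knob across the gear's hub as far as its stop. Leave everything else where it is.

Things in the scene. Friction and masses are not known exactly. Their poses are not given: they have to be found in the camera images.
- big_gear_mid (a point): Centre of the larger loose steel spur gear: 12 teeth, 96 mm over the teeth; toothed disc 14 mm thick at the bottom, round hub 44 mm in diameter up to 45 mm overall height, 26 mm bore right through, about 0.45 kg. Point on the axis, 22.5 mm above the underside; z is the axis, x runs through a tooth (teeth 7.5 mm wide, every 30 degrees). Lies flat on the table, hub up; grip the hub from above.
- small_gear_mid (a point): The same point of the smaller loose steel gear, left alone: 9 teeth, 75 mm over the teeth, same hub, thickness and height. It is too small to reach the fixed gear. The two gears swap places from run to run.
- shaft_foot (a point): Foot of the stub shaft, on its axis, in the top face of the drive plate: a fixed dark iron plate 160 x 210 mm, 20 mm thick, on the table. The steel shaft is 22 mm in diameter, stands 36 mm above the plate, end chamfered. x points to the keeper's pivot, y away from the fixed gear, z up. A gear is home when its underside lies on the plate (its middle 22.5 mm above this point).
- pinion_foot (a point): Foot of the fixed steel gear, on the plate, 86 mm from the shaft towards the plate's -y: teeth and thickness as the larger gear, cannot turn; a collar rises 5 mm above it. Its tooth angle varies and is NOT given by this point: see or feel it. Teeth on teeth, the larger gear rests 14 mm above home, already on the shaft; within about 3 degrees of a gap (every 30 degrees) it drops in.
- keeper_hinge (a point): Pivot of the keeper on the plate, 70 mm from the shaft on the point's +x side, at the height of the underside of the keeper bar (49 mm above the plate); axis vertical. Axes as at shaft_foot.
- keeper_knob (a point): Black upright round knob on the free end of the steel keeper bar: 22 mm in diameter, 36 mm tall, from the bar's top (79 mm above the table) to 115 mm; this point is half-way up, 97 mm above the table and 95 mm from the pivot axis. The bar is 20 mm wide, 10 mm thick and passes 4 mm over a hub that is home; a gear that is not home blocks it.
- keeper (a joint): Angle of the keeper bar (rad). 0: at its stop, bar over the shaft, pointing from the pivot along the plate's -x. Positive: swung clear, counter-clockwise seen from above; at 1.57 it points to -y. It starts clear between 1.5 and 2.0 (limit 2.1), stays where left and takes about 1 N at the knob.
- seat_insert_c (a point): Centre of a steel valve seat insert, a ring 70 mm in diameter, 22 mm high, lying flat. Bystander.
- bushing_c (a point): Centre of a flanged bronze bushing, 52 mm flange, 50 mm high, standing. Bystander.
- push_block_c (a point): Centre of a white nylon push block 60 x 80 x 40 mm. Bystander.
- reed_ring_c (a point): Centre of a flat ring of blued reed valves, 100 mm in diameter, 6 mm thick. Bystander.
- wrench_grip (a point): Grip of a steel wrench 200 mm long lying on the table. Bystander.
- oil_c (a point): Centre of a grey oil bottle 60 mm in diameter, 130 mm high. Bystander.
Things that resemble listed ones, but are neither listed nor needed, are in the scene too. What is shaped like the part that bears big_gear_mid but purple is not meant.

How it is judged:
On the way, in this order (a step that is already met when the one before it is completed fails the run):
1. the larger gear is home on the stub shaft, meshed with the fixed gear, with the keeper still clear (z of big_gear_mid in the frame of shaft_foot between 0.019 and 0.0265 m and horizontal distance between big_gear_mid and shaft_foot below 0.006 m and angle between big_gear_mid's own z axis and vertical below 0.07 rad and value of joint keeper above 1 rad), for 0.2 s.
2. the keeper is swung over the hub to its stop (z of big_gear_mid in the frame of shaft_foot between 0.019 and 0.0265 m and horizontal distance between big_gear_mid and shaft_foot below 0.006 m and angle between big_gear_mid's own z axis and vertical below 0.07 rad and value of joint keeper below 0.15 rad), for 0.2 s.
At the end, for the whole second after the job is handed in: The larger gear rests flat on the plate (within 4 mm of fully home, 6 mm of the shaft's axis and 4 degrees of level), its teeth meshed, and the keeper bar is over the hub within 0.15 rad of its stop; all released and at rest, the bystanders not moved by more than 30 mm (all of step 2 and linear speed of big_gear below 0.02 m/s); the robot touches nothing.
It fails at once if the larger gear is dropped from above the shaft (contact force between the fingers and big_gear below 0.1 N and height (world z) of big_gear_mid above 0.075 m and linear speed of big_gear above 0.3 m/s).
It fails at once if a bystander is moved by more than 30 mm (distance of any of small_gear_mid, seat_insert_c, bushing_c, push_block_c, reed_ring_c, wrench_grip, oil_c from where it was at the start of the episode above 0.03 m).
It also fails if it takes over 67 s, if anything falls off the work surface, if the arm or the gripper's body presses on something with over 40 N, if the wrist force passes 120 N, or if a joint passes its speed limit or range.

## Working session

There is one attempt and no reset: what is moved stays moved. The work goes in short steps, Python scripts to look and compute and a tool call to move; the robot and the scene stay as the last step left them, time stands still between calls to the robot, and variables do not carry over. Pictures are saved under pics/ and viewed, about 8 in all and at most 12, crops included, and the job is handed in when it is done.

Besides the shell and the picture viewer there is one more tool, called after "Call:" by a JSON object that holds its "fn" and its "kwargs". arm_command: Moves the arm, as the interface text tells. Its arguments: {"type":"object","properties":{"targets":{"type":"array"},"force":{"type":"number"}},"required":["targets"]}

```bash
ls; mkdir -p pics; python3 - <<'E'
from rig import sensors, imaging
import cv2, numpy as np
s=sensors.get_state(); print(s['time'],s['ee_pos'],np.round(s['tcp_rot'],3).tolist(),s['width'])
for n in("top","side"):
    d=imaging.snapshot(n); cv2.imwrite(f"pics/{n}0.png",d['color'][:,:,::-1])
    print(n,d['fx'],d['cx'],d['cy'],np.round(d['T'],4).tolist())
    np.savez(f"{n}cal.npz",**{k:d[k] for k in('fx','fy','cx','cy','T')})
    cv2.imwrite(f"pics/{n}0b.png",cv2.resize(d['color'][:,:,::-1],(800,600),interpolation=cv2.INTER_CUBIC))
E
```

```text
pics
0.0 [ 0.13172817 -0.48200554  0.23080878] [[0.264, -0.0, 0.965], [-0.965, 0.001, 0.264], [-0.001, -1.0, -0.0]] 0.08507027052913849
top 362.2554203956699 250.77617709649564 192.48834503125616 [[0.0119, -0.9925, 0.1216, 0.4115], [-0.9999, -0.0112, 0.0065, -0.015], [-0.0051, -0.1217, -0.9926, 1.1271], [0.0, 0.0, 0.0, 1.0]]
side 401.3068451808164 257.4647021035495 189.8789730625062 [[-0.9828, -0.114, 0.1455, 0.4027], [-0.1848, 0.5781, -0.7947, 0.7805], [0.0065, -0.8079, -0.5892, 0.6724], [0.0, 0.0, 0.0, 1.0]]
```

View pics/top0b.png

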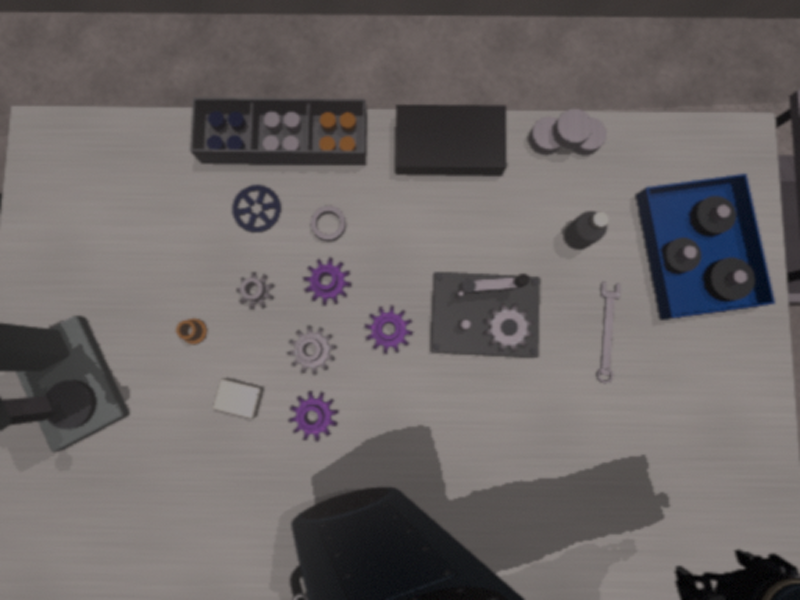

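View pics/side0b.png

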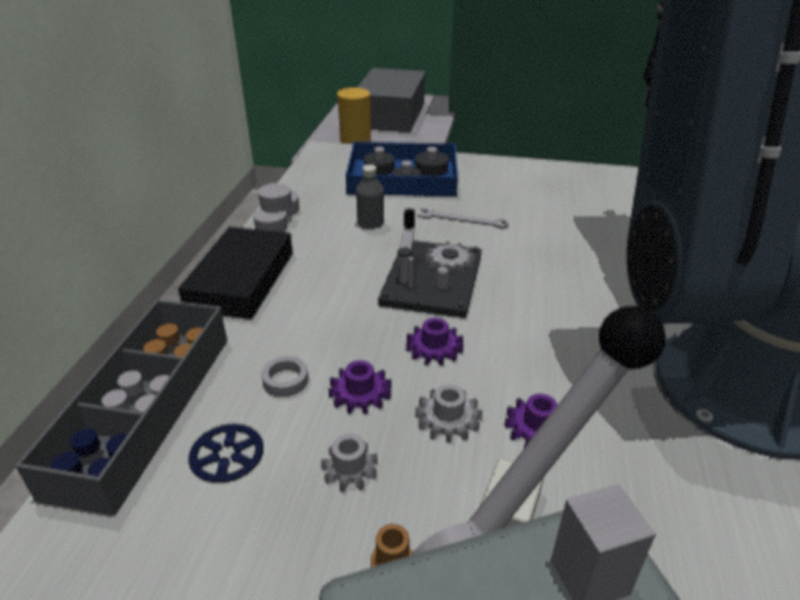

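The top view shows the larger steel gear at about (312,350) in the 800x600 picture and the small one at (255,290). The plate has its shaft at (465,325), fixed gear at (509,327), pivot at (460,293) and knob at (521,281). The purple gears are decoys. Next I'll take closer crops.

```bash
python3 - <<'E'
import cv2, numpy as np
t=cv2.imread("pics/top0.png")
def crop(x,y,w,h,s):
    c=cv2.resize(t[y:y+h,x:x+w],None,fx=s,fy=s,interpolation=cv2.INTER_CUBIC)
    c=cv2.convertScaleAbs(c,alpha=1.5)
    for i in range(0,w,10): cv2.putText(c,str(x+i),(i*s,8),0,.3,(0,255,255)); cv2.line(c,(i*s,0),(i*s,h*s),(0,255,255) ,1) if i%20==0 else 0
    for i in range(0,h,10): cv2.putText(c,str(y+i),(0,i*s+4),0,.3,(0,255,0)); cv2.line(c,(0,i*s),(w*s,i*s),(0,255,0),1) if i%20==0 else 0
    return c
a=crop(180,204,40,40,10); b=crop(272,170,80,60,10)
cv2.imwrite("pics/c1.png",b)
cv2.imwrite("pics/c2.png",a)
E
```

```text
(no output)
```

View pics/c1.png

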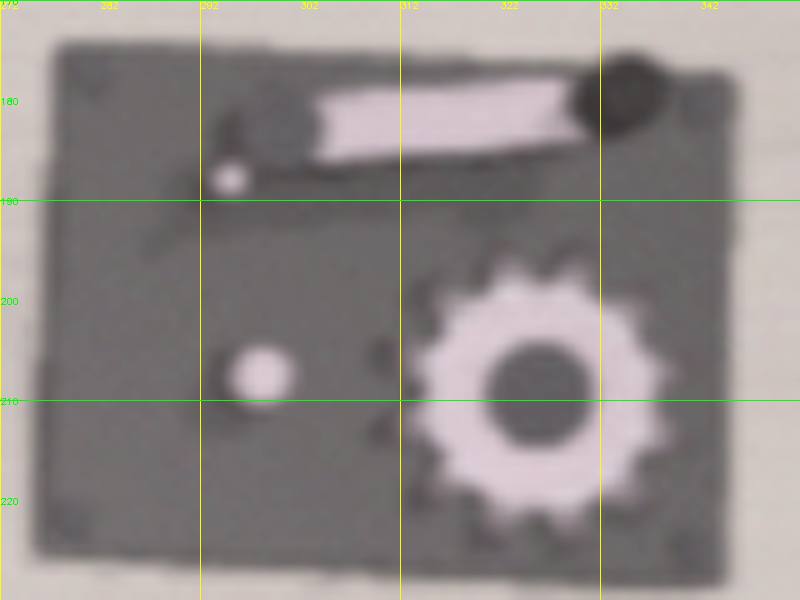

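View pics/c2.png

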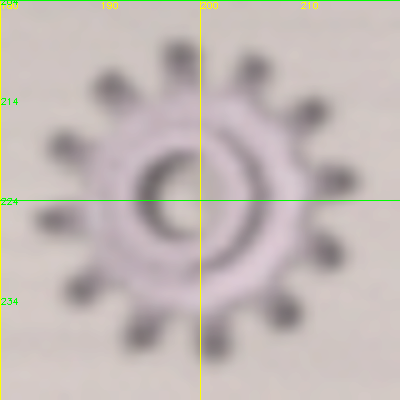

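```bash
cat > h.py <<'E'
import numpy as np, cv2
from scipy.optimize import least_squares
def cal(n): return np.load(f"{n}cal.npz")
def w(u,v,z,n="top"):
    c=cal(n);T=c['T'];d=T[:3,:3]@np.array([(u-c['cx'])/c['fx'],(v-c['cy'])/c['fy'],1.]);o=T[:3,3]
    return o+d*(z-o[2])/d[2]
def px(P,n="top"):
    c=cal(n);T=c['T'];p=T[:3,:3].T@(np.atleast_2d(P)-T[:3,3]).T
    return np.c_[p[0]/p[2]*c['fx']+c['cx'],p[1]/p[2]*c['fy']+c['cy']]
E
python3 - <<'E'
from h import *
P=lambda l,z:np.array([w(u,v,z) for u,v in l])
R=lambda p:np.round(p,4).tolist()
tips=[(198,209.7),(205.3,211),(211.3,215.2),(214,222.2),(212.8,229),(208.3,235.2),(201.2,238.2),(194,237),(188,233),(185.5,226),(186.5,218.6),(191,212.8)]
p=P(tips,.010)[:,:2]
def f(q): 
    d=p-q[:2]; return np.hypot(*d.T)-q[2]
q=least_squares(f,[*p.mean(0),.044]).x; d=p-q[:2]; a=np.degrees(np.arctan2(d[:,1],d[:,0]))
print("gear",R(q),"phase mod30",np.degrees(np.angle(np.exp(1j*np.radians(a*12)).mean()))/12, np.round(a%30,1))
s=w(298.2,207.6,.056);g=w(326,209.4,.039);pv=w(299.3,182.5,.080);kn=w(334,179,.115)
print("shaft",R(s),"pinion",R(g),np.linalg.norm((s-g)[:2]),"pivot",R(pv),np.linalg.norm((s-pv)[:2]),"knob",R(kn),np.linalg.norm((pv-kn)[:2]))
pc=P([(277.5,174.5),(345.3,177.3),(344.5,228.3),(275.5,225.5)],.02); print("plate",R(pc),[np.linalg.norm(pc[i]-pc[i-1]) for i in range(4)])
e=pc[0]-pc[1]+pc[3]-pc[2]; print("plate y yaw",np.degrees(np.arctan2(e[1],e[0]))-90, "s-g yaw",np.degrees(np.arctan2(*(s-g)[[1,0]]))-90)
# pinion polar
im=cv2.cvtColor(cv2.imread("pics/top0.png"),6).astype(np.float32)
for c in (g[:2],g[:2]+[.002,0],g[:2]-[.002,0]):
    th=np.radians(np.arange(0,360,1)); 
    for r in(.040,.043,.046):
        uv=px(np.c_[c[0]+r*np.cos(th),c[1]+r*np.sin(th),0*th+.034]).astype(np.float32)
        v=cv2.remap(im,uv[:,0],uv[:,1],cv2.INTER_CUBIC).ravel()
        z=(v*np.exp(-12j*th)); print(r,"phase",round(-np.degrees(np.angle(z.sum()))/12%30,2),round(abs(z.mean()),2), end=' ')
        zz=[z[i*90:i*90+90].sum() for i in range(4)]; print([round(-np.degrees(np.angle(x))/12%30,1) for x in zz])
E
```

```text
gear [0.4492, 0.1485, 0.044] phase mod30 8.494350073100568 [8.2 7.7 7.7 7.5 9.7 8.9 7.9 8.1 8.9 9.1 8.9 9.2]
shaft [0.4992, -0.149, 0.056] pinion [0.4961, -0.2346, 0.039] 0.08566386274406475 pivot [0.5708, -0.1495, 0.08] 0.07155026906281167 knob [0.5765, -0.243, 0.115] 0.09366430400140029
plate [[0.6042, -0.0899, 0.02], [0.5977, -0.2994, 0.02], [0.4407, -0.2938, 0.02], [0.4467, -0.0842, 0.02]] [np.float64(0.15754005025728726), np.float64(0.2095989795998078), np.float64(0.15708803030327442), np.float64(0.20967591329661014)]
plate y yaw -1.7062220630478464 s-g yaw -2.0558689366721126
0.04 phase 12.83 5.21 [np.float64(12.3), np.float64(11.0), np.float64(14.8), np.float64(14.0)]
0.043 phase 12.97 1.77 [np.float64(11.0), np.float64(15.0), np.float64(19.5), np.float64(11.8)]
0.046 phase 27.74 0.84 [np.float64(4.7), np.float64(23.5), np.float64(24.6), np.float64(3.5)]
0.04 phase 12.74 5.44 [np.float64(13.9), np.float64(13.0), np.float64(12.0), np.float64(11.4)]
0.043 phase 12.51 1.87 [np.float64(11.3), np.float64(14.0), np.float64(14.5), np.float64(7.6)]
0.046 phase 28.16 0.8 [np.float64(4.2), np.float64(24.1), np.float64(22.1), np.float64(0.3)]
0.04 phase 13.12 3.83 [np.float64(10.7), np.float64(9.2), np.float64(18.3), np.float64(16.7)]
0.043 phase 13.37 1.69 [np.float64(10.2), np.float64(19.4), np.float64(23.9), np.float64(15.0)]
0.046 phase 25.65 0.15 [np.float64(6.9), np.float64(22.0), np.float64(26.4), np.float64(9.1)]
```

Call:
{"fn": "arm_command", "kwargs": {"targets": [[-26, 0, 24, 0, 85], [-26, 0, 24, 0, 85], [-26, 0, 24, 0, 85], [-26, 0, 24, 0, 85], [-26, 0, 24, 0, 85]]}}

```text
time: 0.6
ee_pos: [0.2135, -0.3238, 0.2311]
tcp_rot: [[0.263, -0.0, 0.965], [-0.965, 0.0, 0.263], [-0.0, -1.0, -0.0]]
wrist_force: [0.7, 0.2, 0.9]
width: 0.0849
```

```bash
cat > s.py <<'E'
from rig import sensors
import numpy as np,sys
def st():
    s=sensors.get_state(); R=np.array(s['tcp_rot']); p=np.array(s['ee_pos'])
    print("t",round(s['time'],2),"p",np.round(p,4),"yaw",round(np.degrees(np.arctan2(R[1,0],R[0,0])),2),"tilt",np.round(R[:,1],3),"q",np.round(s['joint_pos'],2),"F",np.round(s['wrist_force'],1),"M",np.round(s['torque'],2),"w",round(s['width'],4))
    return p,R
if __name__=="__main__":
    p,R=st()
    if len(sys.argv)>1:
        g=np.array([float(x) for x in sys.argv[1:4]]); print("shift mm",np.round(R.T@(g-p)*1000,1))
E
python3 s.py 0.4492 0.1485 0.12
```

```text
t 0.6 p [ 0.2135 -0.3238  0.2311] yaw -74.74 tilt [-0.  0. -1.] q [-0.99 -0.02 -0.29  1.3   0.    1.89] F [0.7 0.2 0.9] M [-0.   -0.08 -0.  ] w 0.0849
shift mm [-393.6  111.2  351.7]
```

Call:
{"fn": "arm_command", "kwargs": {"targets": [[-26, 0, 23.4, 0, 85], [-26, 0, 23.4, 0, 85], [-26, 0, 23.4, 0, 85], [-26, 0, 23.4, 0, 85], [-26, 0, 23.4, 0, 85]]}}

```text
time: 1.1
ee_pos: [0.2921, -0.1676, 0.2312]
tcp_rot: [[0.263, 0.0, 0.965], [-0.965, 0.0, 0.263], [-0.0, -1.0, 0.0]]
wrist_force: [2.0, -1.0, 0.3]
width: 0.0847
```

Call:
{"fn": "arm_command", "kwargs": {"targets": [[-26, 10, 23.4, 0, 85], [-26, 10, 23.4, 0, 85], [-26, 10, 23.4, 0, 85], [-26, 10, 23.4, 0, 85], [0, 10, 0, -0.13, 85]]}}

```text
time: 1.6
ee_pos: [0.3558, -0.0411, 0.1807]
tcp_rot: [[0.387, 0.0, 0.922], [-0.922, 0.001, 0.387], [-0.001, -1.0, 0.0]]
wrist_force: [0.5, -0.5, -0.2]
width: 0.0849
```

Call:
{"fn": "arm_command", "kwargs": {"targets": [[0, 10, 0, -0.13, 85], [0, 10, 0, -0.13, 85], [0, 10, 0, -0.13, 85], [0, 0, 0, 0, 85]]}}

```text
time: 2.0
ee_pos: [0.3539, -0.0439, 0.1503]
tcp_rot: [[0.71, -0.002, 0.704], [-0.704, 0.0, 0.71], [-0.002, -1.0, -0.001]]
wrist_force: [-0.8, -0.6, 0.6]
width: 0.0848
```

```bash
python3 s.py 0.4492 0.1485 0.12
```

```text
t 2.0 p [ 0.3539 -0.0439  0.1503] yaw -44.78 tilt [-0.002  0.    -1.   ] q [-0.12 -0.04 -0.53  1.09 -0.    2.23] F [-0.8 -0.6  0.6] M [-0.01 -0.02 -0.03] w 0.0848
shift mm [-67.8  30.1 203.7]
```

Call:
{"fn": "arm_command", "kwargs": {"targets": [[-11.3, 0, 34, 0, 85], [-11.3, 0, 34, 0, 85], [-11.3, 0, 34, 0, 85], [-11.3, 0, 34, 0, 85], [-11.3, 0, 34, 0, 85]]}}

```text
time: 2.5
ee_pos: [0.4353, 0.1177, 0.1518]
tcp_rot: [[0.705, 0.0, 0.709], [-0.709, 0.0, 0.705], [0.0, -1.0, 0.0]]
wrist_force: [0.1, 0.2, 0.1]
width: 0.0849
```

Call:
{"fn": "arm_command", "kwargs": {"targets": [[-11.3, 0, 33.7, 0, 85], [0, 15, 0, 0, 85], [0, 15, 0, 0, 85], [0, 0, 0, 0, 85]]}}

```text
time: 2.9
ee_pos: [0.4496, 0.148, 0.1201]
tcp_rot: [[0.706, -0.003, 0.708], [-0.708, -0.001, 0.706], [-0.001, -1.0, -0.002]]
wrist_force: [-0.8, -0.3, -0.1]
width: 0.0852
```

```bash
python3 - <<'E'
from h import *
from rig import imaging
im=cv2.imread("pics/side0.png")
d=imaging.snapshot("side")['color'][:,:,::-1]
def draw(im,C,ph,base):
    th=np.linspace(0,2*np.pi,60)
    for z,r,col in((.045,.022,(0,255,255)),(.014,.048,(0,255,0)),(0.045,.013,(255,255,0))):
        q=px(np.c_[C[0]+r*np.cos(th),C[1]+r*np.sin(th),0*th+z+base],"side"); cv2.polylines(im,[np.int32((q-o)*s*8)],True,col,1,cv2.LINE_AA,3)
s=6
o=np.array([255,235]);a=np.ascontiguousarray(cv2.resize(im[235:290,255:320],None,fx=s,fy=s,interpolation=2)); draw(a,(.4492,.1485),8,0)
o=np.array([240,150]);b=np.ascontiguousarray(cv2.resize(im[130:205,240:310],None,fx=s,fy=s,interpolation=2))
o=np.array([240,130])
th=np.linspace(0,2*np.pi,60)
for (cx,cy,z,r) in((.4992,-.149,.056,.011),(.4992,-.149,.02,.011),(.4961,-.2346,.034,.048),(.5765,-.243,.115,.011),(.5708,-.1495,.08,.012)):
    q=px(np.c_[cx+r*np.cos(th),cy+r*np.sin(th),0*th+z],"side"); cv2.polylines(b,[np.int32((q-o)*s*8)],True,(0,255,0),1,cv2.LINE_AA,3)
H=max(a.shape[0],b.shape[0]); f=lambda x:cv2.copyMakeBorder(x,0,H-x.shape[0],0,0,0)
m=cv2.hconcat([f(a),f(b)]);print(m.shape);m=cv2.resize(m,None,fx=min(1,800/m.shape[1]),fy=min(1,800/m.shape[1]));cv2.imwrite("pics/c3.png",cv2.convertScaleAbs(m,alpha=1.3))
E
python3 s.py 0.4492 0.1485 0.02
```

```text
(450, 810, 3)
t 2.95 p [0.4501 0.1479 0.1212] yaw -45.09 tilt [-0.001 -0.001 -1.   ] q [ 0.32  0.21 -0.32  1.04 -0.    2.68] F [-0.2 -0.3 -1.1] M [-0.03 -0.01  0.01] w 0.0848
shift mm [-9.000e-01  1.012e+02 -1.000e-01]
```

View pics/c3.png

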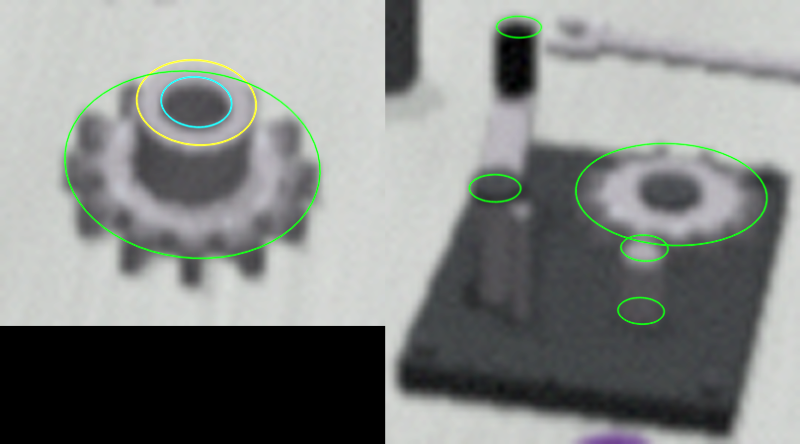

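Call:
{"fn": "arm_command", "kwargs": {"targets": [[-1, 30, 0, 0, 85], [0, 30, 0, 0, 85], [0, 25, 0, 0, 85], [0, 15, 0, 0, 85], [0, 7, 0, 0, 85]], "force": 60}}

```text
time: 3.45
ee_pos: [0.4497, 0.1485, 0.014]
tcp_rot: [[0.706, -0.001, 0.708], [-0.708, -0.0, 0.706], [-0.0, -1.0, -0.001]]
wrist_force: [0.1, 0.6, 0.6]
width: 0.0851
```

Call:
{"fn": "arm_command", "kwargs": {"targets": [[0, 0, 0, 0, 30], [0, 0, 0, 0, 30], [0, 0, 0, 0, 30], [0, 0, 0, 0, 30], [0, 0, 0, 0, 30]], "force": 60}}

```text
time: 3.95
ee_pos: [0.4507, 0.149, 0.0158]
tcp_rot: [[0.708, 0.002, 0.706], [-0.706, 0.001, 0.708], [0.001, -1.0, 0.002]]
wrist_force: [-4.0, -1.4, 15.4]
width: 0.0425
```

```bash
python3 s.py
```

```text
t 3.95 p [0.4507 0.149  0.0158] yaw -44.95 tilt [ 0.002  0.001 -1.   ] q [ 0.32  0.32 -0.48  0.77 -0.    2.67] F [-4.  -1.4 15.4] M [-0.15  0.9  -0.21] w 0.0425
```

Call:
{"fn": "arm_command", "kwargs": {"targets": [[0, -5, 0, 0, 30], [0, -20, 0, 0, 30], [0, -30, 0, 0, 30], [0, -30, 0, 0, 30], [0, -15, 0, 0, 30]]}}

```text
time: 4.45
ee_pos: [0.4508, 0.1491, 0.1172]
tcp_rot: [[0.708, 0.003, 0.706], [-0.706, 0.001, 0.708], [0.001, -1.0, 0.003]]
wrist_force: [-0.0, -0.9, -3.3]
width: 0.0426
```

```bash
python3 s.py 0.4992 -0.149 0.115
```

```text
t 4.45 p [0.4508 0.1491 0.1172] yaw -44.93 tilt [ 0.003  0.001 -1.   ] q [ 0.32  0.21 -0.33  1.03 -0.    2.67] F [-0.  -0.9 -3.3] M [-0.   -0.04  0.01] w 0.0426
shift mm [ 244.8    2.1 -176.8]
```

Call:
{"fn": "arm_command", "kwargs": {"targets": [[15, 0, -11, 0, 30], [30, 0, -22, 0, 30], [30, 0, -22, 0, 30], [30, 0, -22, 0, 30], [30, 0, -22, 0, 30]]}}

```text
time: 4.95
ee_pos: [0.4756, -0.0181, 0.115]
tcp_rot: [[0.708, 0.001, 0.706], [-0.706, 0.0, 0.708], [0.0, -1.0, 0.0]]
wrist_force: [-0.6, 1.0, -3.8]
width: 0.0426
```

Call:
{"fn": "arm_command", "kwargs": {"targets": [[30, 0, -22, 0, 30], [30, 0, -22, 0, 30], [30, 0, -22, 0, 30], [15, 0, -8, 0, 30], [5, 0, -4, 0.06, 30]]}}

```text
time: 5.45
ee_pos: [0.4987, -0.1512, 0.1146]
tcp_rot: [[0.663, 0.0, 0.749], [-0.749, -0.0, 0.663], [0.0, -1.0, 0.0]]
wrist_force: [0.4, 0.1, -3.4]
width: 0.0424
```

Call:
{"fn": "arm_command", "kwargs": {"targets": [[0, 0, 0, 0.06, 30], [0, 0, 0, 0.06, 30], [0, 0, 0, 0, 30]]}}

```text
time: 5.75
ee_pos: [0.4984, -0.1493, 0.1146]
tcp_rot: [[0.569, 0.0, 0.822], [-0.822, 0.0, 0.569], [-0.0, -1.0, 0.0]]
wrist_force: [-0.5, 0.7, -2.8]
width: 0.0426
```

```bash
python3 s.py 0.4992 -0.149 0.1; python3 - <<'E'
from h import *
from rig import imaging
p={}
for n in("top","side"):
    d=imaging.snapshot(n)['color'][:,:,::-1]; cv2.imwrite(f"pics/{n}1.png",d); p[n]=d
s=6
a=cv2.resize(p["side"][110:200,245:310],None,fx=s,fy=s,interpolation=2)
b=cv2.resize(p["top"][165:240,270:340],None,fx=s,fy=s,interpolation=2); b=cv2.convertScaleAbs(b,alpha=1.3)
H=max(a.shape[0],b.shape[0]); f=lambda x:cv2.copyMakeBorder(x,0,H-x.shape[0],0,0,0)
m=cv2.hconcat([f(a),f(b)]);m=m[:,:]; cv2.imwrite("pics/c4.png",cv2.resize(m,None,fx=.95,fy=.95)); print(m.shape)
E
```

```text
t 5.75 p [ 0.4984 -0.1493  0.1146] yaw -55.29 tilt [ 0.  0. -1.] q [-0.29  0.31 -0.21  1.05  0.    2.24] F [-0.5  0.7 -2.8] M [ 0.02 -0.01  0.02] w 0.0426
shift mm [ 0.3 14.6  0.8]
(540, 810, 3)
```

View pics/c4.png

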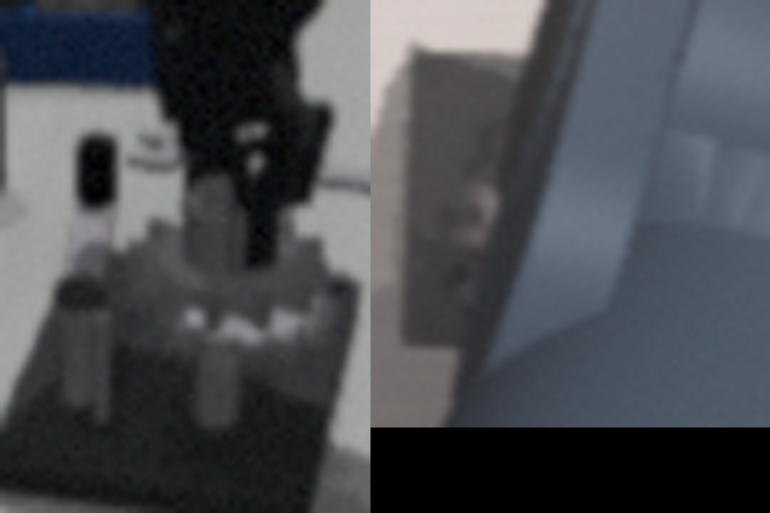

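The left (side) view shows the gear level in the jaws, with the stub shaft below its middle and the knob clear. Now I'll lower it and watch the force.

Call:
{"fn": "arm_command", "kwargs": {"targets": [[0, 15, 0.8, 0, 30], [0, 15, 0, 0, 30], [0, 10, 0, 0, 30], [0, 4, 0, 0, 30], [0, 3, 0, 0, 30]]}}

```text
time: 6.35
ee_pos: [0.4991, -0.149, 0.0673]
tcp_rot: [[0.571, -0.0, 0.821], [-0.821, 0.0, 0.571], [-0.0, -1.0, -0.0]]
wrist_force: [-0.2, 1.0, -2.7]
width: 0.0427
```

```bash
python3 s.py 0.4992 -0.149 0.036
```

```text
t 6.35 p [ 0.4991 -0.149   0.0673] yaw -55.2 tilt [-0.  0. -1.] q [-0.29  0.34 -0.29  0.94 -0.    2.24] F [-0.2  1.  -2.7] M [ 0.01 -0.   -0.03] w 0.0427
shift mm [ 0.1 31.3  0.1]
```

Call:
{"fn": "arm_command", "kwargs": {"targets": [[0, 5, 0, 0, 30], [0, 5, 0, 0, 30], [0, 4, 0, 0, 30], [0, 3, 0, 0, 30]]}}

```text
time: 6.75
ee_pos: [0.499, -0.149, 0.05]
tcp_rot: [[0.57, -0.0, 0.821], [-0.821, 0.0, 0.57], [-0.0, -1.0, 0.0]]
wrist_force: [-0.2, -0.2, -2.6]
width: 0.0427
```

Call:
{"fn": "arm_command", "kwargs": {"targets": [[0, 2, 0, 0, 30], [0, 2, 0, 0, 30], [0, 2, 0, 0, 30], [0, 0, 0, 0, 30]]}}

```text
time: 7.15
ee_pos: [0.499, -0.149, 0.0441]
tcp_rot: [[0.57, -0.0, 0.821], [-0.821, 0.0, 0.57], [-0.0, -1.0, -0.0]]
wrist_force: [1.1, 0.7, -2.8]
width: 0.0423
```

```bash
python3 s.py 0.4992 -0.149 0.036
```

```text
t 7.15 p [ 0.499  -0.149   0.0441] yaw -55.23 tilt [-0.  0. -1.] q [-0.29  0.37 -0.32  0.89  0.    2.24] F [ 1.1  0.7 -2.8] M [ 0.09 -0.06 -0.03] w 0.0423
shift mm [0.1 8.1 0.2]
```

It has dropped in past tooth level with no resistance, so I'll keep lowering.

Call:
{"fn": "arm_command", "kwargs": {"targets": [[0, 3, 0, 0, 30], [0, 2, 0, 0, 30], [0, 2, 0, 0, 30], [0, 1, 0, 0, 30], [0, 1, 0, 0, 30]]}}

```text
time: 7.65
ee_pos: [0.4991, -0.1491, 0.0358]
tcp_rot: [[0.57, 0.0, 0.821], [-0.821, -0.0, 0.57], [0.0, -1.0, 0.0]]
wrist_force: [-9.5, 2.8, 25.8]
width: 0.0425
```

```bash
python3 s.py 0.4992 -0.149 0.036
```

```text
t 7.65 p [ 0.4991 -0.1491  0.0358] yaw -55.23 tilt [ 0. -0. -1.] q [-0.29  0.38 -0.33  0.86  0.    2.24] F [-9.5  2.8 25.8] M [0.69 1.84 0.01] w 0.0425
shift mm [ 0.  -0.2  0.1]
```

Call:
{"fn": "arm_command", "kwargs": {"targets": [[0, -1, 0, 0, 62], [0, 0, 0, 0, 62], [0, 0, 0, 0, 62], [0, 0, 0, 0, 62]]}}

```text
time: 8.05
ee_pos: [0.4991, -0.1491, 0.0363]
tcp_rot: [[0.57, 0.0, 0.822], [-0.822, -0.0, 0.57], [0.0, -1.0, 0.0]]
wrist_force: [0.3, 0.5, -0.7]
width: 0.0622
```

Call:
{"fn": "arm_command", "kwargs": {"targets": [[0, -5, 0, 0, 62], [0, -25, 0, 0, 62], [0, -35, 0, 0, 62], [0, -40, 0, 0, 62], [0, -40, 0, 0, 62]]}}

```text
time: 8.55
ee_pos: [0.4987, -0.149, 0.1832]
tcp_rot: [[0.57, -0.0, 0.821], [-0.821, -0.0, 0.57], [0.0, -1.0, -0.0]]
wrist_force: [-0.1, 0.0, -0.0]
width: 0.0615
```

```bash
python3 s.py 0.5765 -0.243 0.18; python3 - <<'E'
from h import *
from rig import imaging
p={}
for n in("top","side"):
    d=imaging.snapshot(n)['color'][:,:,::-1]; cv2.imwrite(f"pics/{n}2.png",d); p[n]=d
s=6
a=cv2.resize(p["side"][125:205,240:310],None,fx=s,fy=s,interpolation=2)
th=np.linspace(0,2*np.pi,60)
for (cx,cy,z,r) in((.4992,-.149,.065,.022),(.4992,-.149,.034,.048)):
    q=px(np.c_[cx+r*np.cos(th),cy+r*np.sin(th),0*th+z],"side"); cv2.polylines(a,[np.int32((q-[240,125])*s*8)],True,(0,255,0),1,cv2.LINE_AA,3)
cv2.imwrite("pics/c5.png",a)
E
```

```text
t 8.55 p [ 0.4987 -0.149   0.1832] yaw -55.23 tilt [-0. -0. -1.] q [-0.29  0.27 -0.08  1.22 -0.    2.24] F [-0.1  0.  -0. ] M [-0.05 -0.05 -0.02] w 0.0615
shift mm [121.6   3.2  10.3]
```

View pics/c5.png

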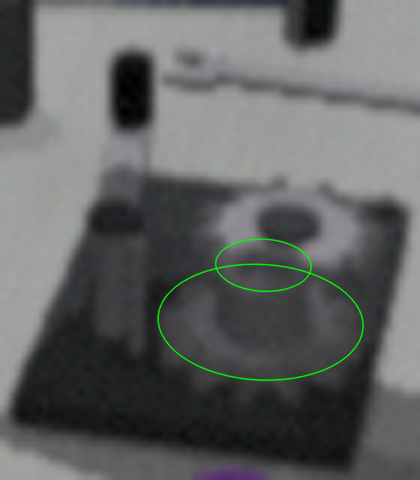

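The side crop shows the gear home: the ellipses drawn at home height coincide with its hub and disc. The keeper is still clear. Next I'll turn the jaws so they close along the knob's path and move to the knob.

Call:
{"fn": "arm_command", "kwargs": {"targets": [[0, 0, 0, -0.13, 62], [0, 0, 0, -0.13, 62], [0, 0, 0, -0.13, 62], [0, 0, 0, -0.13, 62]]}}

```text
time: 9.05
ee_pos: [0.4989, -0.149, 0.1812]
tcp_rot: [[0.905, -0.0, 0.425], [-0.425, 0.0, 0.905], [-0.0, -1.0, -0.0]]
wrist_force: [-0.8, 0.9, 0.1]
width: 0.062
```

Call:
{"fn": "arm_command", "kwargs": {"targets": [[0, 0, 0, -0.13, 62], [0, 0, 0, -0.13, 62], [0, 0, 0, -0.13, 62], [0, 0, 0, -0.13, 62], [0, 0, 0, 0, 62]]}}

```text
time: 9.55
ee_pos: [0.4989, -0.149, 0.1812]
tcp_rot: [[0.997, -0.0, -0.078], [0.078, 0.0, 0.997], [-0.0, -1.0, 0.0]]
wrist_force: [-0.5, -0.8, 0.1]
width: 0.0621
```

```bash
python3 s.py 0.5765 -0.243 0.18
```

```text
t 9.55 p [ 0.4989 -0.149   0.1812] yaw 4.49 tilt [-0.  0. -1.] q [-0.29  0.27 -0.09  1.21 -0.    1.2 ] F [-0.5 -0.8  0.1] M [0.01 0.01 0.02] w 0.0621
shift mm [ 70.    1.2 -99.7]
```

Call:
{"fn": "arm_command", "kwargs": {"targets": [[17.5, 0, -25, 0, 62], [17.5, 0, -25, 0, 62], [17.5, 0, -25, 0, 62], [17.5, 0, -24.7, 0, 62], [0, 0, 0, 0, 62]], "force": 20}}

```text
time: 10.05
ee_pos: [0.5776, -0.2454, 0.1802]
tcp_rot: [[0.998, -0.001, -0.07], [0.07, -0.0, 0.998], [-0.001, -1.0, -0.0]]
wrist_force: [0.0, 1.1, 0.1]
width: 0.062
```

Call:
{"fn": "arm_command", "kwargs": {"targets": [[0, 30, 0, 0, 62], [0, 30, 0, 0, 62], [0, 18, 0, 0, 62], [0, 10, 0, 0, 62], [0, 0, 0, 0, 26]]}}

```text
time: 10.55
ee_pos: [0.5756, -0.2426, 0.0924]
tcp_rot: [[0.997, -0.002, -0.074], [0.074, 0.001, 0.997], [-0.002, -1.0, 0.001]]
wrist_force: [-0.3, -0.1, -0.4]
width: 0.0485
```

Call:
{"fn": "arm_command", "kwargs": {"targets": [[0, 0, 0, 0, 26], [0, 0, 0, 0, 26], [0, 0, 0, 0, 26], [0, 0, 0, 0, 26]]}}

```text
time: 10.95
ee_pos: [0.5767, -0.2433, 0.0939]
tcp_rot: [[0.997, 0.001, -0.076], [0.076, -0.0, 0.997], [0.001, -1.0, -0.0]]
wrist_force: [1.0, -0.7, -1.1]
width: 0.0258
```

```bash
python3 s.py 0.5765 -0.243 0.09; python3 - <<'E'
from h import *
from rig import imaging
d=imaging.snapshot("side")['color'][:,:,::-1]
cv2.imwrite("pics/c6.png",cv2.resize(d[90:205,220:330],None,fx=5,fy=5,interpolation=2))
E
```

```text
t 10.95 p [ 0.5767 -0.2433  0.0939] yaw 4.34 tilt [ 0.001 -0.    -1.   ] q [-0.4   0.53  0.07  1.11 -0.    1.1 ] F [ 1.  -0.7 -1.1] M [-0.01  0.02  0.03] w 0.0258
shift mm [-0.2  3.9  0.3]
```

View pics/c6.png

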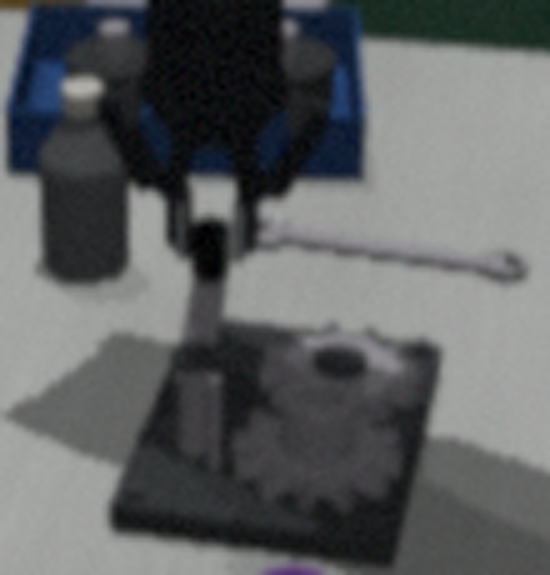

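The side crop shows the knob between the two fingers, and the gear meshed. I'll sweep clockwise along the arc.

Call:
{"fn": "arm_command", "kwargs": {"targets": [[-9.5, 1, 0.5, 0.1, 26], [-9.5, 1, 0.5, 0.1, 26], [-9.5, 0, 0.5, 0.1, 26], [-9.5, 0, 0.5, 0.1, 26], [-9.5, 0, 0.5, 0.1, 26]]}}

```text
time: 11.5
ee_pos: [0.5298, -0.235, 0.0915]
tcp_rot: [[0.91, 0.0, 0.415], [-0.415, -0.0, 0.91], [0.0, -1.0, 0.0]]
wrist_force: [1.6, 0.2, 0.4]
width: 0.0266
```

```bash
cat > k.py <<'E'
from s import st
import numpy as np
p,R=st(); pv=np.array([.569,-.1513]); d=p[:2]-pv
b=np.degrees(np.arctan2(d[1],d[0])); print("radius",np.hypot(*d)*1000,"bar world",b,"joint deg",(b-178.1)%360,"tangent yaw",b+90)
j=np.radians(178.1)
for dg in(0,-3):
    a=j+np.radians(dg); g=np.r_[pv+.095*np.array([np.cos(a),np.sin(a)]),.092]; print("to stop",dg,np.round(R.T@(g-p)*1000,1))
E
python3 k.py
```

```text
t 11.5 p [ 0.5298 -0.235   0.0915] yaw -24.54 tilt [ 0. -0. -1.] q [-0.42  0.44 -0.08  1.05  0.    1.58] F [1.6 0.2 0.4] M [-0.02 -0.21  0.05] w 0.0266
radius 92.36985426031745 bar world -115.09380860770104 joint deg 66.80619139229896 tangent yaw -25.093808607701035
to stop 0 [-86.8  -0.5  55.8]
to stop -3 [-88.6  -0.5  60.4]
```

Call:
{"fn": "arm_command", "kwargs": {"targets": [[-9.5, 0, 0.2, 0.1, 26], [-9.5, 0, 0.3, 0.1, 26], [-9.5, 0, 0.3, 0.1, 26], [-9.5, 0, 0.4, 0.1, 26], [-9.5, 0, 0.4, 0.1, 26]]}}

```text
time: 12.0
ee_pos: [0.4928, -0.2061, 0.0916]
tcp_rot: [[0.599, 0.001, 0.801], [-0.801, -0.0, 0.599], [0.001, -1.0, 0.0]]
wrist_force: [0.8, 0.5, 1.2]
width: 0.0258
```

Call:
{"fn": "arm_command", "kwargs": {"targets": [[-9.5, 0, 0.5, 0.1, 26], [-9.5, 0, 0.5, 0.1, 26], [-9.5, 0, 0.5, 0.1, 26], [-9.5, 0, 0.5, 0.1, 26], [-9.5, 0, 0.5, 0.1, 26]]}}

```text
time: 12.5
ee_pos: [0.4747, -0.1625, 0.0916]
tcp_rot: [[0.142, 0.0, 0.99], [-0.99, -0.0, 0.142], [0.0, -1.0, 0.0]]
wrist_force: [1.0, -0.5, 0.0]
width: 0.0259
```

```bash
python3 k.py
```

```text
t 12.5 p [ 0.4747 -0.1625  0.0916] yaw -81.84 tilt [ 0. -0. -1.] q [-0.33  0.29 -0.3   0.98 -0.    2.67] F [ 1.  -0.5  0. ] M [-0.11 -0.13 -0.01] w 0.0259
radius 94.92431580365519 bar world -173.21376991044392 joint deg 8.68623008955609 tangent yaw -83.21376991044392
to stop 0 [-14.3  -0.4   1.4]
to stop -3 [-19.2  -0.4   2.4]
```

Call:
{"fn": "arm_command", "kwargs": {"targets": [[-8, 0, 0.5, 0.08, 26], [-6, 0, 0.3, 0.06, 26], [-2, 0, 0, 0, 26], [-1, 0, 0, 0, 26], [0, 0, 0, 0, 26]]}}

```text
time: 13.0
ee_pos: [0.4741, -0.1458, 0.0914]
tcp_rot: [[0.008, 0.0, 1.0], [-1.0, -0.0, 0.008], [0.0, -1.0, 0.0]]
wrist_force: [-0.5, 0.3, -0.8]
width: 0.0263
```

```bash
python3 k.py
```

```text
t 13.0 p [ 0.4741 -0.1458  0.0914] yaw -89.53 tilt [ 0. -0. -1.] q [-0.3   0.28 -0.32  0.98  0.    2.83] F [-0.5  0.3 -0.8] M [-0.02  0.02 -0.  ] w 0.0263
radius 95.10664418861104 bar world 176.67229566188695 joint deg 358.572295661887 tangent yaw 266.67229566188695
to stop 0 [ 2.4 -0.6 -0. ]
to stop -3 [-2.6 -0.6  0.3]
```

Force is still low, so I'll push on gently until the stop is felt.

Call:
{"fn": "arm_command", "kwargs": {"targets": [[-1, 0, 0, 0, 26], [-1, 0, 0, 0, 26], [0, 0, 0, 0, 26]]}}

```text
time: 13.3
ee_pos: [0.474, -0.1443, 0.0914]
tcp_rot: [[0.007, 0.0, 1.0], [-1.0, -0.001, 0.007], [0.001, -1.0, 0.0]]
wrist_force: [-0.3, -5.4, -0.4]
width: 0.026
```

Call:
{"fn": "arm_command", "kwargs": {"targets": [[-1, 0, 0, 0, 26], [-1, 0, 0, 0, 26], [0, 0, 0, 0, 26]]}}

```text
time: 13.6
ee_pos: [0.474, -0.1439, 0.0914]
tcp_rot: [[0.006, -0.0, 1.0], [-1.0, -0.005, 0.006], [0.005, -1.0, -0.0]]
wrist_force: [-0.6, -18.8, -3.1]
width: 0.0264
```

```bash
python3 k.py
```

```text
t 13.6 p [ 0.474  -0.1439  0.0914] yaw -89.67 tilt [-0.    -0.005 -1.   ] q [-0.29  0.27 -0.32  0.98 -0.    2.84] F [ -0.6 -18.8  -3.1] M [-3.73  0.13 -0.04] w 0.0264
radius 95.24553445166697 bar world 175.5474551078598 joint deg 357.4474551078598 tangent yaw 265.54745510785983
to stop 0 [ 4.2 -0.6 -0. ]
to stop -3 [-0.7 -0.6  0.3]
```

The stop is felt at about 19 N. I'll back off, open, lift straight up and retreat so both cameras can see.

Call:
{"fn": "arm_command", "kwargs": {"targets": [[4, 0, 0, 0, 26], [0, 0, 0, 0, 55], [0, 0, 0, 0, 55], [0, 0, 0, 0, 55], [0, 0, 0, 0, 55]]}}

```text
time: 14.1
ee_pos: [0.4739, -0.1455, 0.0913]
tcp_rot: [[0.007, -0.0, 1.0], [-1.0, 0.0, 0.007], [-0.0, -1.0, -0.0]]
wrist_force: [0.3, 0.0, 0.1]
width: 0.0549
```

Call:
{"fn": "arm_command", "kwargs": {"targets": [[0, -10, 0, 0, 55], [0, -30, 0, 0, 55], [0, -40, 0, 0, 55], [0, -40, 0, 0, 55], [0, 0, 0, 0, 55]]}}

```text
time: 14.6
ee_pos: [0.4761, -0.1463, 0.217]
tcp_rot: [[0.007, 0.007, 1.0], [-1.0, -0.002, 0.007], [0.002, -1.0, 0.007]]
wrist_force: [0.6, 0.5, -0.8]
width: 0.0552
```

Call:
{"fn": "arm_command", "kwargs": {"targets": [[30, 0, -20, 0, 55], [30, 0, -20, 0, 55], [30, 0, -20, 0, 55], [30, 0, -20, 0, 55], [30, 0, -20, 0, 55]]}}

```text
time: 15.1
ee_pos: [0.374, -0.2973, 0.2117]
tcp_rot: [[0.007, 0.0, 1.0], [-1.0, -0.0, 0.007], [0.0, -1.0, 0.0]]
wrist_force: [-0.4, 0.1, -0.5]
width: 0.0552
```

Call:
{"fn": "arm_command", "kwargs": {"targets": [[30, 0, -20, 0, 55], [30, 0, -20, 0, 55], [30, 0, -10, 0, 55], [0, 0, 0, 0, 55]]}}

```text
time: 15.5
ee_pos: [0.3242, -0.3893, 0.2114]
tcp_rot: [[0.004, -0.0, 1.0], [-1.0, -0.001, 0.004], [0.001, -1.0, -0.0]]
wrist_force: [-0.3, 0.4, -0.0]
width: 0.0552
```

```bash
python3 k.py; python3 - <<'E'
from h import *
from rig import imaging
p={}
for n in("top","side"):
    d=imaging.snapshot(n)['color'][:,:,::-1]; p[n]=d; cv2.imwrite(f"pics/{n}3.png",d)
s=5
a=p["side"][120:210,235:315]; b=p["top"][165:235,270:350]
m=cv2.hconcat([cv2.resize(a,None,fx=s,fy=s,interpolation=2),cv2.copyMakeBorder(cv2.convertScaleAbs(cv2.resize(b,None,fx=s,fy=s,interpolation=2),alpha=1.4),0,100,0,0,0)])
cv2.imwrite("pics/c7.png",m); print(m.shape)
E
```

```text
t 15.5 p [ 0.3242 -0.3893  0.2114] yaw -89.79 tilt [-0.    -0.001 -1.   ] q [-0.88  0.23 -0.06  1.28 -0.    2.26] F [-0.3  0.4 -0. ] M [-0.   -0.    0.07] w 0.0552
radius 341.4093150514611 bar world -135.8104949318178 joint deg 46.089505068182234 tangent yaw -45.8104949318178
to stop 0 [-240.6  119.2  150.8]
to stop -3 [-245.6  119.2  151.1]
(450, 800, 3)
```

View pics/c7.png

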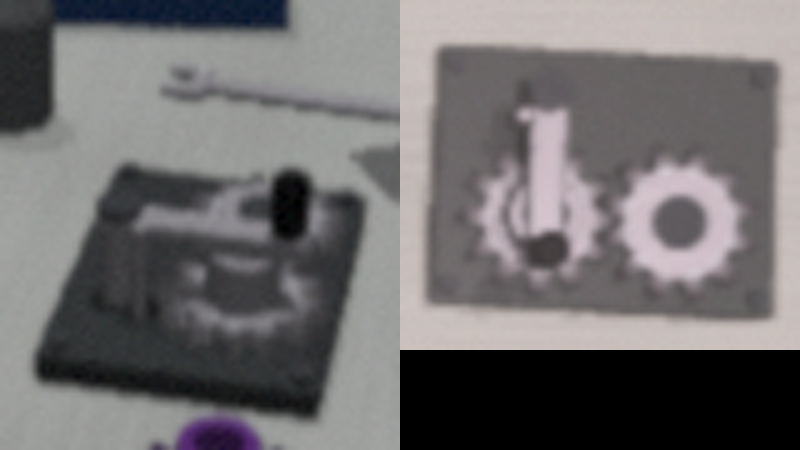

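Both crops show the bar against the stop pin, lying across the hub. The gear is meshed and the knob is at about (299,215) in the top camera. I'll work out the angle and hand in.

```bash
python3 - <<'E'
from h import *
k=w(299,215,.115); pv=np.array([.569,-.1513]); d=k[:2]-pv
j=np.arctan2(d[1],d[0])-np.radians(178.1); j=(j+np.pi)%(2*np.pi)-np.pi
print(k,np.hypot(*d),"keeper",j)
if abs(j)<.12:
    from rig import ticket; print(ticket.hand_in())
E
```

```text
[ 0.47369449 -0.14377507  0.115     ] 0.09560212180402392 keeper -0.04563112142467407
the job is handed in; nothing more can be done
None
```

The larger gear is home on the stub shaft, meshed with the fixed gear, and the keeper bar lies across its hub at the stop. I handed the job in at about 15.6 s of the 67 s allowed; no verdict was reported.

- **Gear:** I turned it about 10° in the jaws to line its teeth up with a gap. It slid down with no resistance until it met the plate at about 26 N, and no rocking was needed. The side view then showed it at home height.
- **Keeper:** I guided the knob round between the loosely closed fingers until the stop was felt at about 19 N, then released it. The last top view puts the bar at about -0.05 rad, which is at the stop within measurement error.
- **Last checks:** Both final pictures show the bar against its stop pin over the hub and the teeth meshed. The arm is clear and reads no contact force.
- **Not checked:** I did not measure the bystanders' positions afterwards. The gripper went near none of them, and no unexpected forces showed.

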